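# Shim a rocking slide warmer and check that it stands firm

### The arm

A 7-joint arm with a two-finger parallel gripper is mounted at the origin on a cart in front of the work surface, level with it; the furniture and walls round the work are solid. World frame = base frame: x ahead of the robot, y to its left, z up, the work surface at z = 0. Lengths are in mm, angles in rad, forces in N, time in s.
With the tool pointing down it reaches from about 425 to 1025 mm from the base axis. Payload 9.4 kg.
Tool frame: the origin (TCP) lies on the centre line of the jaws, within the pads' length; the fingertips stand 25 mm ahead of it and the grasp point (between the pads) lies 6 mm ahead of it (tcp_to_tips is the distance from the TCP to the fingertips, in mm); z points along the fingers, y is the line along which they close (so a half turn about z gives the same grasp; the last joint's range is limited). The gripper opens to 85 mm and grips with 20 to 120 N. Pads are 22 mm wide; open, the fingers measure 114 mm over their backs; the gripper's body (76 mm by 85 mm) begins 54 mm behind the grasp point. The pads swing forward as they close: fully open they stand 13 mm farther back than shut.
Start: joints at [1.103, 0.599, -0.003, 1.599, 0.002, 0.943, -0.08], TCP at [276.165, -670.341, 256.275] pointing down, gripper open.
Joint ranges: [-2.57, 2.57], [-0.35, 1.97], [-1.29, 1.29], [0.11, 2.56], [-1.05, 4.19], [0.11, 1.86], [-2.63, 2.63]. Speed limits (rad/s): [2.22, 2.22, 3.01, 3.01, 3.14, 3.14, 3.14].

### API

Orientations are given as a unit quaternion [w, x, y, z].
In Python, from rig import get_state, snapshot, get_calibration, finish_job, tcp_to_tips gives the robot as it stands.
- The arm moves only by the shell command python3 -m jog 'ROWS'. ROWS is JSON, a list of rows, each a list of 7 numbers: the shift along the tool's x, y, z in mm, then the turn, a rotation vector about the tool's x, y, z in degrees, then the finger opening in mm, from 0 to 85.4. A call has 1 to 12 rows; each row is the pose to reach, as a shift and turn from the pose commanded when the call began, along the tool's axes at that moment; what a row does not reach only later rows make up. A row lasts 1/10 s, in which the tool goes at most 50 mm and 8.59 degrees, less where a joint would pass 70% of its speed; a pose out of reach is approached as far as the arm can. A call with a gripper value outside its range is refused whole. The fingers move at their own pace and stop on an object; the grip force is fixed at half the most. Time passes only in rows, so rows that repeat a pose let the fingers close. It gives the time, the measured TCP pose, the force, the opening and the grip force at its end, in the units of the state.
- get_state(): the state, without advancing time (a new reading comes with each control period).
- snapshot(name): name is "scene" or "top"; returns (picture, depth): 400x640x3 uint8, red, green, blue; 400x640 float32, mm along the optical axis (not along the pixel's ray), 0 where there is no reading.
- get_calibration(name): a dict with "fovy" (degrees; the focal length in pixels is half the picture's height over the tangent of half this angle, whatever the lens; pixels are square), "cx", "cy" (the principal point, pixels), "pose" (4x4, takes a point from camera to world coordinates). Camera axes: x right, y down, z forward; pixel columns grow to the right and rows downward; lengths in mm; the calibration is good to about 2 mm. A picture is of the moment at which its call begins. get_calibration takes no time and is no camera call.
- finish_job(): hands the job in; it is judged then, once.
The state is a dict: "clock": time; "joint_positions": joint angles; "qd": joint speeds; "effort": joint torques, N m; "ee_pos": TCP position; "tcp_rot": TCP orientation; "contact_force": force on the tool from outside, world axes, zero at the start; "ft_torque": the same for the moment, N m; "opening": opening from 0.0 (shut) to 1.0 (fully open); "grasp_force": force on a finger pad.
Only numpy, scipy, OpenCV 4.12 (cv2) and the standard library are available. Lean on these libraries where they do the work, as an engineer would, in place of code of your own. Each camera call takes 0.05 s, during which the arm holds its last target. There are 200 camera calls.

### The job

The slide warmer rocks because its front right foot has lost its rubber pad. With the fingertips, push the ribbed plastic wedge along the table, thin end first, under that foot until it is snug, then press down firmly on the corner above it for about a second to check that the warmer no longer rocks, and leave both standing. Pick nothing up, do not jack the warmer up or shove it along, and leave the other things on the table alone.

Things in the scene. Friction and masses are not known exactly. Their poses are not given: they have to be found in the camera images.
- slide_warmer: Low white box with a dark metal top plate, loose, about 4 kg: 160 mm deep (x; the front with dial and switch faces -x), 220 mm wide (y), top 64 mm and underside 12 mm above the table. Origin on the table under its centre. Feet at x = +-60, y = +-90 mm; three have rubber pads, the front right one is short. It stands level on the three and tips 0.06 rad if 2 to 4 N press the short corner.
- short_foot (a point): Middle of the underside of the short front right foot (x = -60, y = -90 mm of the warmer), a bare round steel stub of 14 mm diameter, 6 mm above the table while the warmer is level, 20 mm in from the front and right sides of the housing.
- corner_top (a point): The place to press: the flat top plate 64 mm above the table, straight above the short foot; press within 30 mm of it.
- shim: Grey ribbed plastic wedge, loose, about 50 g, 74 mm long (x), 45 mm wide (y), off the front right corner, thin end towards it. Origin: middle of its underside. Thickness grows evenly from 2 mm at the thin end (x = +37) to 13 mm at the heel (x = -37). Snug when the foot's middle is at about x = +17 mm, y within 14 mm; there the push force, first under 1 N, climbs to 5 N and more. It stays where it is left.
- shim_heel (a point): Middle of the upright flat heel face of the wedge (45 mm wide, 13 mm high), 6.5 mm above the table; the face to push on.
- stain_a: Bystander, to be left alone: brown stain bottle 59x58x125 mm behind the warmer. Origin under its middle.
- stain_b: Bystander, to be left alone: brown stain bottle 55x54x115 mm behind the warmer. Origin under its middle.
- label_tape: Bystander, to be left alone: roll of tape 62 mm wide, 19 mm high, right of the warmer near the counter. Origin under its middle.
- petri_0: Bystander, to be left alone: petri dish 62 mm wide, 16 mm high, between warmer and microscope. Origin under its middle.
- ball_pen: Bystander, to be left alone: pen 10x142x12 mm lying in front of the microscope. Origin under its middle.

How it is judged:
By the outcome, as a careful person would: the job done as asked, in the order asked, and still so for the second after the job is handed in, with the robot touching nothing.
It also fails if it takes over 53 s, if anything falls off the work surface, if the arm or the gripper's body presses on something with over 40 N, if the wrist force passes 120 N, or if a joint passes its speed limit or range.

## Working session

There is one attempt and no reset: what is moved stays moved. The work goes in short steps, Python scripts to look and compute and a shell command to move; the robot and the scene stay as the last step left them, time stands still between calls to the robot, and variables do not carry over. Pictures are saved under pics/ and viewed, at most 10 in all, crops included, and the job is handed in when it is done.

```bash
mkdir -p pics; python3 - <<'E'
from rig import *
import cv2,numpy as np
for n in("scene","top"):
    p,d=snapshot(n); cv2.imwrite(f"pics/{n}0.png",p[:,:,::-1]); np.savez(f"{n}0.npz",p=p,d=d)
    c=get_calibration(n); print(n,c["fovy"],c["cx"],c["cy"],np.round(c["pose"],3).tolist())
s=get_state(); print(s, tcp_to_tips)
E
```

```text
scene 52.842543072591184 320.1792525430685 188.60780089079077 [[0.878, -0.271, 0.393, 124.729], [-0.478, -0.482, 0.734, -302.317], [-0.01, -0.833, -0.553, 551.346], [0.0, 0.0, 0.0, 1.0]]
top 57.88960843648742 315.72079391714465 201.4205464336513 [[-0.017, -0.99, 0.142, 333.676], [-1.0, 0.013, -0.023, 317.78], [0.021, -0.143, -0.99, 924.749], [0.0, 0.0, 0.0, 1.0]]
{'clock': 0.1, 'joint_positions': array([ 1.10331207,  0.60003591, -0.00257114,  1.60005451,  0.00181786,
        0.94290758, -0.07981817]), 'qd': array([-3.76474767e-04, -3.09366310e-03,  1.34296087e-03, -6.48271153e-04,
        3.36727190e-05, -1.69398987e-03,  1.04781527e-04]), 'effort': array([ 4.24886573e-03, -7.77992535e+01,  1.56935010e+00, -2.58626890e+01,
        1.25977900e-02,  5.41668880e-03,  2.64566165e-05]), 'ee_pos': array([ 276.01607498, -669.97988786,  255.50789777]), 'tcp_rot': array([-6.72692767e-04,  9.80964210e-01,  1.94187347e-01, -1.99221577e-04]), 'contact_force': array([-0.52848165,  0.57692364,  0.82774587]), 'ft_torque': array([-0.00661875,  0.02360393, -0.05608549]), 'grasp_force': 0.0, 'opening': 0.9965438521381534} 25.0
```

View pics/scene0.png

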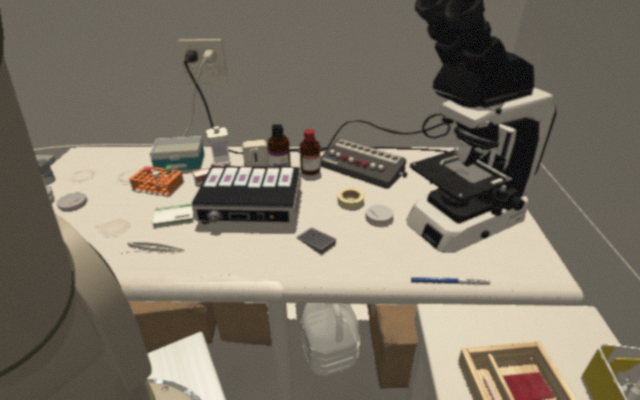

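View pics/top0.png

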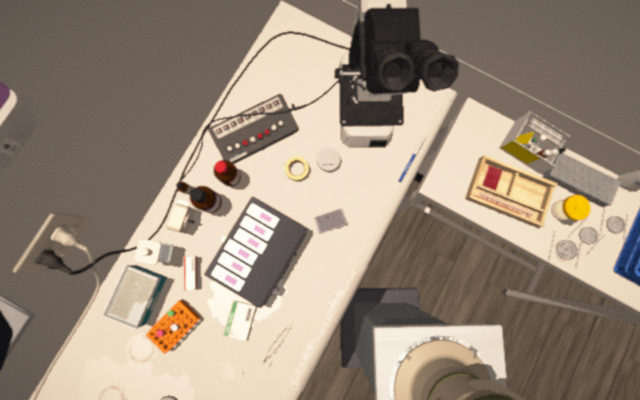

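The scene view shows the warmer at about (248,197) and the wedge at (317,240). The top view shows the warmer at (258,252), with its front towards the lower right, and the wedge at (331,220) beside its front right corner. Next I'll measure both.

```bash
cat > h.py <<'E'
import numpy as np,cv2
from rig import *
def ray(n,uv,z):
    c=get_calibration(n); f=200/np.tan(np.radians(c["fovy"]/2)); P=np.array(c["pose"])
    uv=np.atleast_2d(uv).astype(float)
    d=np.c_[(uv[:,0]-c["cx"])/f,(uv[:,1]-c["cy"])/f,np.ones(len(uv))]@P[:3,:3].T
    o=P[:3,3]; return o+d*((z-o[2])/d[:,2])[:,None]
def cloud(n,d):
    c=get_calibration(n); f=200/np.tan(np.radians(c["fovy"]/2)); P=np.array(c["pose"])
    v,u=np.mgrid[:400,:640]
    return np.dstack([(u-c["cx"])/f*d,(v-c["cy"])/f*d,d])@P[:3,:3].T+P[:3,3]
E
python3 - <<'E'
from h import *
for n,sh,wm in(("top",(331,220),(275,270)),("scene",(317,240),(240,190))):
    z=np.load(n+"0.npz");p=z["p"];d=z["d"];X=cloud(n,d)
    g=p.max(2)
    for nm,s,th in(("shim",sh,130),("warmer",wm,110)):
        m=(g<th).astype(np.uint8)
        k,l,st,_=cv2.connectedComponentsWithStats(m)
        i=l[s[1],s[0]]; mm=(l==i)
        c=cv2.findContours(mm.astype(np.uint8),0,2)[0][0]
        r=cv2.boxPoints(cv2.minAreaRect(c))
        q=X[mm&(d>0)]
        print(n,nm,g[s[1],s[0]],st[i],r.round(1).tolist(),"z",np.percentile(q[:,2],[5,50,95]).round(1))
        for zz in((0,7,13) if nm=="shim" else (64,)): 
            w=ray(n,r,zz);print(zz,w[:,:2].round(0).tolist(),w.mean(0).round(1),np.linalg.norm(np.diff(w[:3],axis=0),axis=1).round(1))
z=np.load("top0.npz")["p"];a=cv2.resize(z[175:325,190:370,::-1],None,fx=4,fy=4,interpolation=2);cv2.imwrite("pics/c1.png",a)
E
```

```text
top shim 159 [     0      0    640    400 108746] [[456.79998779296875, 398.79998779296875], [467.8999938964844, 391.3999938964844], [469.8999938964844, 394.3999938964844], [458.79998779296875, 401.79998779296875]] z [-2.5  1.8 67.7]
0 [[-19.0, -37.0], [-3.0, -65.0], [-10.0, -69.0], [-26.0, -41.0]] [-14.7 -52.8   0. ] [32.5  8.2]
7 [[-17.0, -34.0], [-1.0, -62.0], [-8.0, -66.0], [-23.0, -38.0]] [-12.1 -50.    7. ] [32.3  8.1]
13 [[-14.0, -32.0], [2.0, -59.0], [-5.0, -64.0], [-21.0, -36.0]] [ -9.8 -47.6  13. ] [32.   8.1]
top warmer 90 [ 233  198   75  109 2824] [[208.5, 280.29998779296875], [252.39999389648438, 197.39999389648438], [310.29998779296875, 228.10000610351562], [266.3999938964844, 311.0]] z [48.  64.1 66.7]
64 [[276.0, 549.0], [469.0, 450.0], [394.0, 312.0], [205.0, 415.0]] [335.9 431.6  64. ] [217.3 157.2]
scene shim 90 [298 229  38  26 545] [[296.5, 239.5], [306.70001220703125, 222.39999389648438], [336.70001220703125, 240.39999389648438], [326.5, 257.5]] z [ 2.   8.3 14. ]
0 [[382.0, 286.0], [427.0, 326.0], [454.0, 242.0], [410.0, 208.0]] [418.3 265.5   0. ] [60.1 88.1]
7 [[379.0, 278.0], [423.0, 318.0], [450.0, 235.0], [407.0, 202.0]] [414.6 258.3   7. ] [59.3 87. ]
13 [[376.0, 272.0], [420.0, 311.0], [446.0, 229.0], [404.0, 196.0]] [411.4 252.1  13. ] [58.7 86. ]
scene warmer 42 [     0      0    640    400 108010] [[-0.0, 0.0], [639.0, 0.0], [639.0, 399.0], [0.0, 399.0]] z [-558.9  222.4  454.2]
64 [[-435.0, 3905.0], [3602.0, 1362.0], [588.0, -251.0], [-97.0, 126.0]] [ 914.4 1285.5   64. ] [4772.1 3418.8]
```

View pics/c1.png

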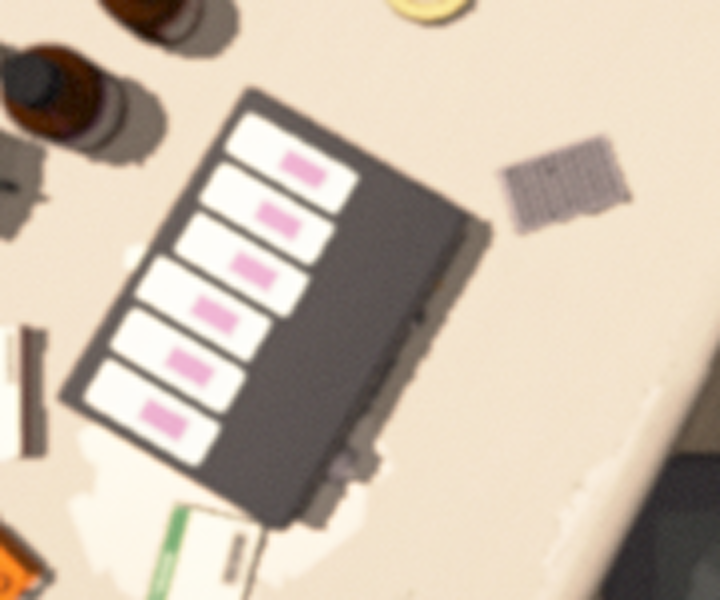

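The crop shows the plate corners at (250,88), (468,215), (280,528) and (62,398). The front right corner is (468,215). The wedge's thin edge is at (502,172)–(520,233) and its heel at (605,136)–(630,198), so it is roughly aimed at the foot. Now I'll refine these in world coordinates and check for obstacles in transit.

```bash
cat >> h.py <<'E'
def inner(X,d,lo,hi,box):
    return (d>0)&(X[...,2]>lo)&(X[...,2]<hi)&(X[...,0]>box[0])&(X[...,0]<box[1])&(X[...,1]>box[2])&(X[...,1]<box[3])
def shim(n,p,seed,th):
    m=(cv2.GaussianBlur(p,(0,0),.6).max(2)<th).astype(np.uint8); _,l=cv2.connectedComponents(m); mm=(l==l[seed[1],seed[0]]).astype(np.uint8)
    c=max(cv2.findContours(mm,0,1)[0],key=len)[:,0]
    return mm,c
E
python3 - <<'E'
from h import *
for n,sh,th in(("top",(331,220),195),("scene",(317,240),130)):
    z=np.load(n+"0.npz");p=z["p"];d=z["d"];X=cloud(n,d)
    mm=inner(X,d,58,71,(180,500,290,570)); l=cv2.connectedComponentsWithStats(mm.astype(np.uint8))
    i=1+np.argmax(l[2][1:,4]); q=X[l[1]==i][:,:2].astype(np.float32)
    r=cv2.minAreaRect(q); print(n,"warmer",len(q),r,cv2.boxPoints(r).round(1).tolist())
    mm,c=shim(n,p,sh,th)
    q=X[(mm>0)&(d>0)]; A=np.c_[q[:,:2],np.ones(len(q))]
    pl=np.linalg.lstsq(A,q[:,2],rcond=None)[0]; print("shim px",mm.sum(),"slope",pl[:2],np.hypot(*pl[:2]),"dir thin",np.degrees(np.arctan2(-pl[1],-pl[0])))
    r=cv2.minAreaRect(q[:,:2].astype(np.float32)); print(" cloud rect",r)
    w=ray(n,c,7)[:,:2].astype(np.float32); r=cv2.minAreaRect(w); print(" ray rect",r, cv2.boxPoints(r).round(1).tolist())
z=np.load("top0.npz");X=cloud("top",z["d"]);Y=cloud("scene",np.load("scene0.npz")["d"])
Q=np.vstack([X[z["d"]>0],Y[np.load("scene0.npz")["d"]>0]])
for y in range(-750,550,50):
    print(y,[int(np.percentile(t[:,2],99)) if len(t:=Q[(Q[:,1]>=y)&(Q[:,1]<y+50)&(Q[:,0]>=x)&(Q[:,0]<x+50)&(Q[:,2]>-50)])>3 else None for x in range(150,900,50)])
E
```

```text
top warmer 6026 ((341.8525390625, 441.8247985839844), (154.95750427246094, 215.7647247314453), 59.010528564453125) [[209.5, 431.0], [394.3999938964844, 319.8999938964844], [474.20001220703125, 452.70001220703125], [289.29998779296875, 563.7999877929688]]
shim px 474 slope [ 0.08547171 -0.11337975] 0.14198725508846102 dir thin 127.01094056650477
 cloud rect ((415.1042785644531, 257.7701416015625), (44.79767608642578, 72.92375183105469), 17.023479461669922)
 ray rect ((414.7430419921875, 258.4031677246094), (45.139339447021484, 72.51614379882812), 17.661544799804688) [[382.20001220703125, 286.1000061035156], [404.20001220703125, 217.0], [447.20001220703125, 230.6999969482422], [425.20001220703125, 299.79998779296875]]
scene warmer 3839 ((342.37738037109375, 442.0758056640625), (159.3138885498047, 215.05520629882812), 58.87342834472656) [[209.1999969482422, 429.5], [393.20001220703125, 318.29998779296875], [475.6000061035156, 454.70001220703125], [291.5, 565.7999877929688]]
shim px 541 slope [ 0.07592083 -0.06366268] 0.09908031645135404 dir thin 140.01880871234337
 cloud rect ((414.2266
[... 1606 characters left out ...]
ne, None, None, 9, 8, 9, 11, 3, 3, 3, 396, 435]
50 [1, None, None, None, None, 1, 3, 10, 9, 137, 137, 137, 102, 50, 441]
100 [0, None, None, -1, 2, 3, 3, 3, 469, 450, 402, 368, 350, 283, 434]
150 [-1, -5, 3, 3, 3, 3, 3, 3, 469, 444, 402, 370, 352, 285, None]
200 [3, 4, 4, 3, 6, 15, 4, 4, 468, 434, 402, 363, 349, 280, 214]
250 [4, 4, 3, 3, 9, 12, 3, 17, 19, 17, 201, 3, 3, 4, 3]
300 [4, 3, 3, 55, 66, 65, 3, 21, 21, 158, 169, 24, 4, 3, 4]
350 [7, 46, 65, 66, 67, 67, 3, 21, 21, 159, 159, 52, 3, 3, 3]
400 [4, 66, 67, 67, 68, 68, 66, 3, 23, 154, 52, 52, 3, 3, 10]
450 [15, 66, 68, 68, 68, 68, 66, 86, 64, 144, 52, 47, 4, 267, 316]
500 [15, 14, 68, 68, 67, 83, 95, 117, 86, 120, 53, 10, 387, 385, 342]
```

Measured, all consistent with the given sizes:

| Item | Position (x, y) | Yaw |
|---|---|---|
| Wedge centre | (415, 258) | 107.4° |
| Wedge heel | (426, 223) | – |
| Warmer centre | (342, 442) | 59° |
| Short foot | (388, 344) | – |

The foot lies on the wedge axis, and the push needed is about 73 mm. For transit, I'll go straight to (440, 0), staying clear of the microscope at x > 550.

```bash
python3 -m jog '[[407,-557,0,0,0,-85,12],[407,-557,0,0,0,-85,12],[407,-557,0,0,0,-85,12],[407,-557,0,0,0,-85,12],[407,-557,0,0,0,-85,12],[407,-557,0,0,0,-85,12],[407,-557,0,0,0,-85,12],[407,-557,0,0,0,-85,12],[407,-557,0,0,0,-85,12],[407,-557,0,0,0,-85,12],[407,-557,0,0,0,-85,12],[407,-557,0,0,0,-85,12]]'
python3 -c "
from rig import *
s=get_state();print(s['ee_pos'],s['tcp_rot'],s['joint_positions'])"
```

```text
clock: 1.3
ee_pos: [418.9, -85.8, 256.3]
tcp_rot: [0.0, 0.592, 0.806, -0.0]
contact_force: [1.0, 0.1, 0.4]
opening: 0.139
grasp_force: 0.0
[418.8737327  -85.84160611 256.30327739] [ 6.87146890e-05  5.92219734e-01  8.05776509e-01 -7.60455495e-06] [ 0.49649949  0.28274631 -0.52902725  2.22567401  0.2252741   0.68256478
  0.1121547 ]
```

```bash
python3 -m jog '[[259,99,0,0,0,0,12],[259,99,0,0,0,0,12],[259,99,0,0,0,0,12],[259,99,0,0,0,0,12],[259,99,0,0,0,0,12],[259,99,0,0,0,0,12],[259,99,0,0,0,0,12],[259,99,100,0,0,0,12],[259,99,150,0,0,0,12],[259,99,180,0,0,0,12],[259,99,180,0,0,0,12],[259,99,180,0,0,0,12]]'
python3 - <<'E'
from h import *
s=get_state();print(s['ee_pos'],s['tcp_rot'],s['contact_force'])
p,d=snapshot("top");q,e=snapshot("scene")
a=np.hstack([cv2.resize(x[:,:,::-1],(400,400),interpolation=2) for x in(p[180:280,280:380],q[180:280,260:360])]);cv2.imwrite("pics/c2.png",a)
E
```

```text
clock: 2.5
ee_pos: [434.1, 187.7, 73.1]
tcp_rot: [-0.001, 0.592, 0.806, -0.003]
contact_force: [0.1, 0.9, 1.5]
opening: 0.137
grasp_force: 0.0
[434.13387644 187.74157594  73.12086804] [-0.00122865  0.59181736  0.80606455 -0.0032631 ] [0.12046169 0.87319397 1.45641093]
```

View pics/c2.png

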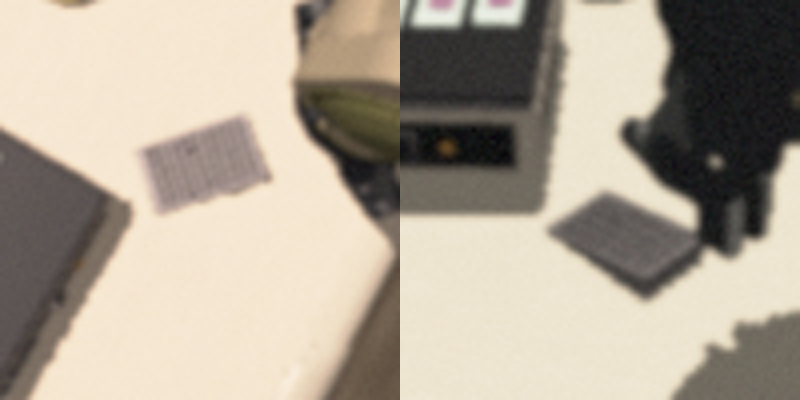

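The left half shows the wedge clear of the gripper. The right half (scene) shows both fingertips at about (735,235), just behind the heel. Now I'll lower.

```bash
python3 -m jog '[[0,0,20,0,0,0,12],[0,0,36,0,0,0,12],[0,0,43,0,0,0,12],[0,0,43,0,0,0,12],[0,0,43,0,0,0,12]]'
python3 - <<'E'
from h import *
p,d=snapshot("top");q,e=snapshot("scene")
a=np.hstack([cv2.resize(x[:,:,::-1],(400,400),interpolation=2) for x in(p[180:280,280:380],q[180:280,260:360])]);cv2.imwrite("pics/c3.png",a)
E
```

```text
clock: 3.1
ee_pos: [436.5, 189.2, 34.4]
tcp_rot: [0.0, 0.592, 0.806, 0.001]
contact_force: [0.6, 0.2, -0.7]
opening: 0.139
grasp_force: 0.0
```

View pics/c3.png

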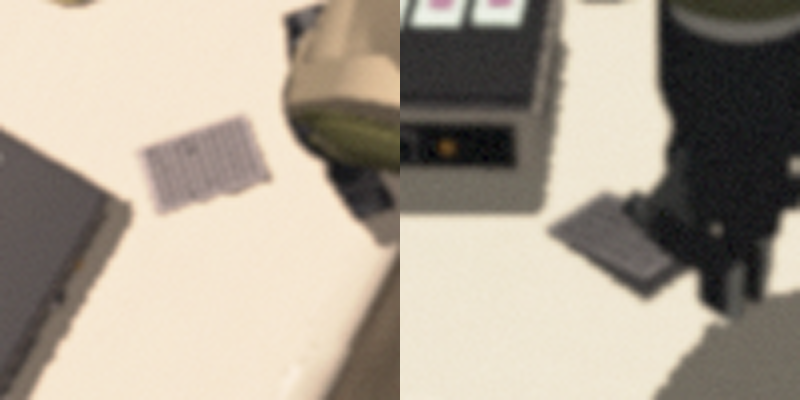

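Aligned laterally within 1 mm; the heel is about 24 mm ahead of the fingers. I'll lower a bit more, then push to about 80 of the expected 97 mm.

```bash
python3 -m jog '[[0,0,5,0,0,0,12],[0,0,5,0,0,0,12],[10,0,5,0,0,0,12],[18,0,5,0,0,0,12],[22,0,5,0,0,0,12],[25,0,5,0,0,0,12],[28,0,5,0,0,0,12],[32,0,5,0,0,0,12],[36,0,5,0,0,0,12],[40,0,5,0,0,0,12],[40,0,5,0,0,0,12]]'; python3 -m jog '[[4,0,0,0,0,0,12],[8,0,0,0,0,0,12],[12,0,0,0,0,0,12],[16,0,0,0,0,0,12],[20,0,0,0,0,0,12],[24,0,0,0,0,0,12],[28,0,0,0,0,0,12],[32,0,0,0,0,0,12],[36,0,0,0,0,0,12],[38,0,0,0,0,0,12],[40,0,0,0,0,0,12],[40,0,0,0,0,0,12]]'
python3 - <<'E'
from h import *
s=get_state();print(s['ee_pos'],s['contact_force'])
p,d=snapshot("top");q,e=snapshot("scene")
a=np.hstack([cv2.resize(x[:,:,::-1],(400,400),interpolation=2) for x in(p[180:280,280:380],q[180:280,260:360])]);cv2.imwrite("pics/c4.png",a)
E
```

```text
clock: 4.3
ee_pos: [423.9, 228.0, 28.3]
tcp_rot: [-0.0, 0.592, 0.806, 0.0]
contact_force: [0.3, -0.7, -0.3]
opening: 0.14
grasp_force: 0.0
clock: 5.5
ee_pos: [412.0, 265.8, 28.3]
tcp_rot: [-0.0, 0.592, 0.806, 0.0]
contact_force: [-0.1, 0.0, 0.4]
opening: 0.139
grasp_force: 0.0
[411.96319831 265.79006556  28.25258764] [-0.13277258  0.0141411   0.41101439]
```

View pics/c4.png

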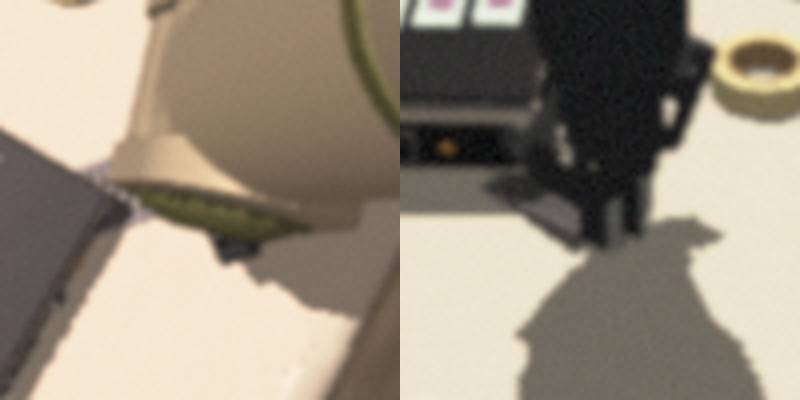

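The wedge is now at the warmer's corner (left crop about (115,195)), with the fingers on its heel (right crop about (610,225)). About 17 mm remain. I'll creep.

```bash
python3 -m jog '[[1,0,0,0,0,0,12],[2,0,0,0,0,0,12],[3,0,0,0,0,0,12],[4,0,0,0,0,0,12],[5,0,0,0,0,0,12],[6,0,0,0,0,0,12],[7,0,0,0,0,0,12],[8,0,0,0,0,0,12],[9,0,0,0,0,0,12],[10,0,0,0,0,0,12],[10,0,0,0,0,0,12]]'; python3 -m jog '[[0.7,0,0,0,0,0,12],[1.4,0,0,0,0,0,12],[2,0,0,0,0,0,12],[2,0,0,0,0,0,12]]'
```

```text
clock: 6.7
ee_pos: [409.0, 275.3, 28.3]
tcp_rot: [-0.0, 0.592, 0.806, 0.0]
contact_force: [0.0, -0.7, -0.3]
opening: 0.143
grasp_force: 0.0
clock: 7.1
ee_pos: [408.4, 277.1, 28.2]
tcp_rot: [-0.0, 0.592, 0.806, 0.0]
contact_force: [0.2, -0.2, -0.3]
opening: 0.143
grasp_force: 0.0
```

```bash
python3 -m jog '[[0.7,0,0,0,0,0,12],[1.4,0,0,0,0,0,12],[2,0,0,0,0,0,12],[2,0,0,0,0,0,12]]'; python3 -m jog '[[0.5,0,0,0,0,0,12],[1,0,0,0,0,0,12],[1,0,0,0,0,0,12]]';python3 -m jog '[[0.5,0,0,0,0,0,12],[1,0,0,0,0,0,12],[1,0,0,0,0,0,12]]'
```

```text
clock: 7.5
ee_pos: [407.8, 279.0, 28.3]
tcp_rot: [-0.0, 0.592, 0.806, 0.0]
contact_force: [0.8, -0.3, 0.3]
opening: 0.14
grasp_force: 0.0
clock: 7.8
ee_pos: [407.6, 279.9, 28.3]
tcp_rot: [-0.0, 0.592, 0.806, 0.0]
contact_force: [0.8, 0.5, -0.2]
opening: 0.143
grasp_force: 0.0
clock: 8.1
ee_pos: [407.2, 280.9, 28.2]
tcp_rot: [-0.0, 0.592, 0.806, 0.0]
contact_force: [0.2, -0.3, -0.8]
opening: 0.139
grasp_force: 0.0
```

```bash
python3 -m jog '[[0.5,0,0,0,0,0,12],[1,0,0,0,0,0,12],[1,0,0,0,0,0,12]]' | grep -E 'ee_pos|contact';python3 -m jog '[[0.5,0,0,0,0,0,12],[1,0,0,0,0,0,12],[1,0,0,0,0,0,12]]'| grep -E 'ee_pos|contact';python3 -m jog '[[0.5,0,0,0,0,0,12],[1,0,0,0,0,0,12],[1,0,0,0,0,0,12]]'| grep -E 'ee_pos|contact'
```

```text
ee_pos: [406.9, 281.9, 28.2]
contact_force: [-0.1, 0.0, -0.8]
ee_pos: [406.6, 282.8, 28.3]
contact_force: [-0.2, 0.5, -0.0]
ee_pos: [406.3, 283.8, 28.3]
contact_force: [-0.3, 1.3, -0.3]
```

```bash
python3 - <<'E'
from h import *
p,d=snapshot("top");q,e=snapshot("scene")
a=np.hstack([cv2.resize(x[:,:,::-1],(400,400),interpolation=2) for x in(p[190:260,275:345],q[190:260,250:320])]);cv2.imwrite("pics/c5.png",a)
E
```

```text
(no output)
```

View pics/c5.png

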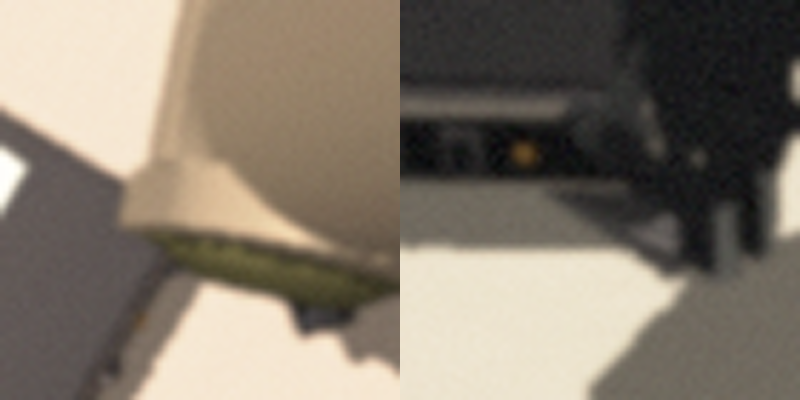

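The right half shows the wedge's heel touching the fingers at about (690,245) and its thin end under the housing at about (560,195). I'll keep creeping until the force climbs.

```bash
python3 -m jog '[[0.5,0,0,0,0,0,12],[1,0,0,0,0,0,12],[1,0,0,0,0,0,12]]' | grep -E 'ee_pos|contact';python3 -m jog '[[0.5,0,0,0,0,0,12],[1,0,0,0,0,0,12],[1,0,0,0,0,0,12]]'| grep -E 'ee_pos|contact'
```

```text
ee_pos: [406.1, 284.4, 28.2]
contact_force: [0.2, -1.0, 0.3]
ee_pos: [405.8, 285.1, 28.2]
contact_force: [0.5, -2.9, 0.7]
```

```bash
python3 -m jog '[[0.5,0,0,0,0,0,12],[1,0,0,0,0,0,12],[1,0,0,0,0,0,12]]' | grep -E 'ee_pos|contact'
```

```text
ee_pos: [405.5, 285.7, 28.2]
contact_force: [1.9, -5.9, 2.5]
```

The push force is 6 N and climbing, so the wedge is snug. I'll back straight off and rise.

```bash
python3 -m jog '[[-2,0,0,0,0,0,12],[-10,0,0,0,0,0,12],[-35,0,0,0,0,0,12],[-35,0,0,0,0,0,12],[-35,0,-40,0,0,0,12],[-35,0,-85,0,0,0,0],[-35,0,-85,0,0,0,0],[-35,0,-85,0,0,0,0],[-35,0,-85,0,0,0,0]]'
python3 - <<'E'
from h import *
p,d=snapshot("top");q,e=snapshot("scene")
a=np.hstack([cv2.resize(x[:,:,::-1],(400,400),interpolation=2) for x in(p[180:280,270:370],q[170:270,250:350])]);cv2.imwrite("pics/c6.png",a)
X=cloud("scene",e); mm=inner(X,e,58,71,(180,500,290,570)); l=cv2.connectedComponentsWithStats(mm.astype(np.uint8)); i=1+np.argmax(l[2][1:,4]); w=X[l[1]==i][:,:2].astype(np.float32); print(cv2.minAreaRect(w))
E
```

```text
clock: 10.9
ee_pos: [415.8, 252.9, 112.8]
tcp_rot: [-0.0, 0.592, 0.806, -0.0]
contact_force: [0.1, -0.5, 0.7]
opening: 0.005
grasp_force: 0.0
((341.8717041015625, 441.2746276855469), (158.4202423095703, 214.8352508544922), 59.33230972290039)
```

View pics/c6.png

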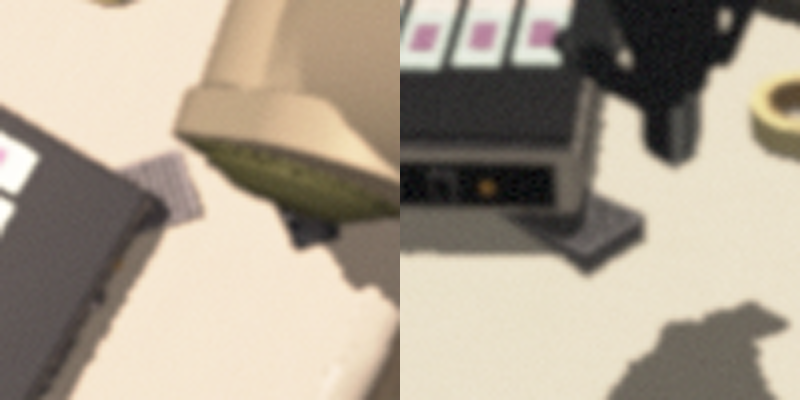

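The wedge sits under the corner (heel at about (190,182) left, (610,240) right) and the warmer has not shifted. Now I'll go over the corner and press.

```bash
python3 -m jog '[[40,0,0,0,0,0,0],[80,1,0,0,0,0,0],[93,1,0,0,0,0,0],[93,1,0,0,0,0,0],[93,1,10,0,0,0,0],[93,1,17,0,0,0,0],[93,1,19,0,0,0,0],[93,1,21,0,0,0,0],[93,1,22,0,0,0,0],[93,1,22,0,0,0,0]]' | grep -E 'ee_pos|contact'; python3 -m jog '[[0,0,0.5,0,0,0,0],[0,0,1,0,0,0,0],[0,0,1,0,0,0,0]]' | grep -E 'ee_pos|contact'
```

```text
ee_pos: [389.2, 341.9, 91.2]
contact_force: [-0.0, 0.2, -0.2]
ee_pos: [389.1, 342.2, 90.3]
contact_force: [-0.6, -1.1, 0.1]
```

```bash
python3 -m jog '[[0,0,0.5,0,0,0,0],[0,0,1,0,0,0,0],[0,0,1.5,0,0,0,0],[0,0,1.5,0,0,0,0]]' | grep -E 'ee_pos|contact'; python3 -m jog '[[0,0,0.5,0,0,0,0],[0,0,1,0,0,0,0],[0,0,1,0,0,0,0]]' | grep -E 'ee_pos|contact'
```

```text
ee_pos: [389.1, 342.2, 89.1]
contact_force: [-0.7, -0.4, 5.8]
ee_pos: [389.1, 342.1, 88.8]
contact_force: [-1.5, -3.4, 16.8]
```

Contact is stiff: 0.3 mm of give for 11 N. I'll press a little more and hold for over a second.

```bash
python3 -m jog '[[0,0,0.6,0,0,0,0],[0,0,0.6,0,0,0,0],[0,0,0.6,0,0,0,0],[0,0,0.6,0,0,0,0],[0,0,0.6,0,0,0,0],[0,0,0.6,0,0,0,0]]' | grep -E 'ee_pos|contact';python3 -m jog '[[0,0,0,0,0,0,0],[0,0,0,0,0,0,0],[0,0,0,0,0,0,0],[0,0,0,0,0,0,0],[0,0,0,0,0,0,0],[0,0,0,0,0,0,0],[0,0,0,0,0,0,0]]' | grep -E 'ee_pos|contact'
```

```text
ee_pos: [389.1, 342.0, 88.6]
contact_force: [-3.0, -4.7, 25.1]
ee_pos: [389.2, 342.1, 88.7]
contact_force: [-2.6, -4.2, 24.3]
```

It held 24 N for 1.3 s without sinking. Now I'll lift off vertically, move away and check.

```bash
python3 -m jog '[[0,0,-1,0,0,0,0],[0,0,-3,0,0,0,0],[0,0,-15,0,0,0,0],[0,0,-50,0,0,0,0],[0,0,-90,0,0,0,0],[-40,0,-110,0,0,0,0],[-90,0,-110,0,0,0,0],[-130,0,-110,0,0,0,0],[-130,0,-110,0,0,0,0],[-130,0,-110,0,0,0,0]]'
python3 - <<'E'
from h import *
p,d=snapshot("top");q,e=snapshot("scene")
a=np.hstack([cv2.resize(x[:,:,::-1],(400,400),interpolation=2) for x in(p[180:280,270:370],q[170:270,250:350])]);cv2.imwrite("pics/c7.png",a)
X=cloud("scene",e); mm=inner(X,e,58,71,(180,500,290,570)); l=cv2.connectedComponentsWithStats(mm.astype(np.uint8)); i=1+np.argmax(l[2][1:,4]); Q=X[l[1]==i]; print(cv2.minAreaRect(Q[:,:2].astype(np.float32)))
A=np.c_[Q[:,:2],np.ones(len(Q))];print(np.linalg.lstsq(A,Q[:,2],rcond=None)[0])
E
```

```text
clock: 15.3
ee_pos: [428.3, 217.3, 197.7]
tcp_rot: [0.0, 0.593, 0.805, 0.0]
contact_force: [0.1, 0.7, -0.2]
opening: 0.001
grasp_force: 0.0
((342.4557800292969, 442.01806640625), (159.0620574951172, 215.2008514404297), 58.6014289855957)
[6.50770134e-03 1.37391277e-02 5.68207888e+01]
```

View pics/c7.png

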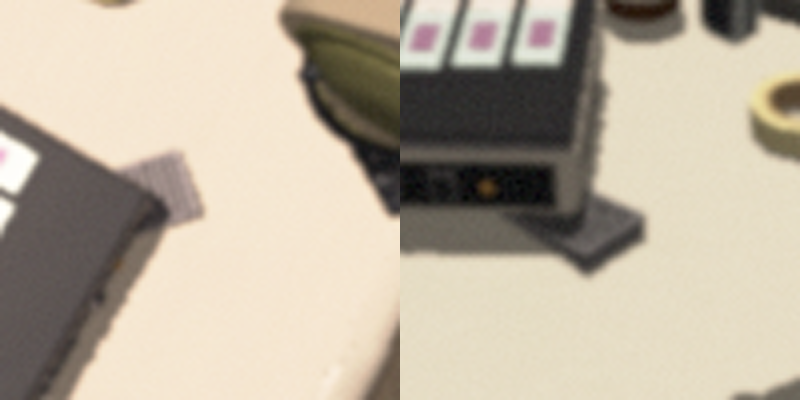

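The warmer and wedge are exactly where they were before the press (wedge at about (165,185) left, (610,240) right), and the robot is clear.

```bash
python3 -c "from rig import *; print(finish_job())"
```

```text
the job is handed in; nothing more can be done
None
```

The wedge is snug under the front right foot (push force reached about 6 N), the corner held about 24 N for over a second without sinking, the warmer and wedge stayed in place, and the job is handed in with the robot clear.

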